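# Rake the dropped collar out from under the low rack

## Robot

A 6-joint arm with a two-finger parallel gripper is mounted at the origin on the work surface. World frame = base frame: x ahead of the robot, y to its left, z up, the work surface at z = 0. Lengths are in m, angles in rad, forces in N, time in s.
With the tool pointing down it reaches from about 0.375 to 0.925 m from the base axis. Payload 5.7 kg.
Tool frame: the origin (TCP) lies at the very end of the fingers, on their centre line; the grasp point (between the pads) lies 19 mm behind it (hold_point_z is the distance from the TCP to the grasp point, in m); z points along the fingers, y is the line along which they close (so a half turn about z gives the same grasp; the last joint's range is limited). The gripper opens to 88 mm and grips with 3 to 60 N. Pads are 20 mm wide; open, the fingers measure 115 mm over their backs; the gripper's body (75 mm by 178 mm) begins 61 mm behind the grasp point.
Start: joints at [-1.32, 0.359, 1.51, -0, 1.272, -0.115], TCP at [0.215, -0.56, 0.223] pointing down, gripper open.
Joint ranges: [-2.97, 2.97], [-1.01, 2.36], [0.21, 2.38], [-0.96, 4.11], [0.2, 2.71], [-2.98, 2.98]. Speed limits (rad/s): [2.39, 2.39, 3.14, 3.14, 3.14, 3.14].

## Interface

Orientations are given as [roll, pitch, yaw] about the fixed x, y, z axes, in that order (R = Rz(yaw) Ry(pitch) Rx(roll)).
In Python, from workcell import observe, camera, hand_in, hold_point_z gives the robot as it stands.
- The arm moves only by the tool carry_out, never from a script. Its argument "deltas" is a list of rows, each an object with "travel": the shift along the tool's x, y, z in units of 50 mm (1.0 is 50 mm), a list of three; "delta_rot": the turn, a rotation vector about the tool's x, y, z in units of 8 degrees (1.0 is 8 degrees), a list of three; "claw": the opening, from 0 (shut) to 1 (fully open). In form: [{"travel": [tx, ty, tz], "delta_rot": [rx, ry, rz], "claw": claw}, ...]. A call has 1 to 5 rows; each row is the pose to reach, as a shift and turn from the pose commanded when the call began, along the tool's axes at that moment; what a row does not reach only later rows make up. A row lasts 1/10 s, in which the tool goes at most 50 mm and 8.59 degrees, less where a joint would pass 70% of its speed; a pose out of reach is approached as far as the arm can. A call with a gripper value outside its range is refused whole. The fingers move at their own pace and stop on an object; the grip force is fixed at half the most. Time passes only in rows, so rows that repeat a pose let the fingers close. It gives the time, the measured TCP pose, the force, the opening and the grip force at its end, in the units of the state.
- observe(): the state, without advancing time (a new reading comes with each control period).
- camera(name): name is "scene" or "top"; returns a dict with "img" (480x640x3 uint8, blue, green, red), "fx", "fy", "cx", "cy" (pixels), "extrinsics" (4x4, takes a point from camera to world coordinates). Camera axes: x right, y down, z forward; pixel columns grow to the right and rows downward; lengths in m; the calibration is good to about 2 mm. A picture is of the moment at which its call begins. There is no depth.
- hand_in(): hands the job in; it is judged then, once.
The state is a dict: "t": time; "joint_positions": joint angles; "dq": joint speeds; "joint_efforts": joint torques, N m; "position": TCP position; "tcp_rot": TCP orientation; "contact_force": force on the tool from outside, world axes, zero at the start; "wrist_torque": the same for the moment, N m; "grip_width": finger opening in m; "gripper_force": force on a finger pad.
Only numpy, scipy, OpenCV 4.12 (cv2) and the standard library are available. Lean on these libraries where they do the work, as an engineer would, in place of code of your own. Each camera call takes 0.05 s, during which the arm holds its last target. There are 200 camera calls.

## Task

A small steel collar has rolled under the low slatted rack, to its back strip. Take the flat probe by its handle, reach in from the open front beside the collar until the T-shaped head touches the back strip, slide it along behind the collar while keeping it lightly pressed on the strip by a few newtons (never over 15), and rake the collar out until all of it is clear in front of the rack. Then stand the probe upright on the cork mat again and let go; leave everything else where it is.

Things in the scene. Friction and masses are not known exactly. Their poses are not given: they have to be found in the camera images.
- collar_center (a point): centre of the dropped steel collar: a plain round disc 24 mm across, 8 mm thick, about 30 g, with a blind 11 mm hole; it lies flat on the bench (this point 4 mm up), 0 to 9 mm before the rack's back strip, and is seen only through the gaps of the slats. Its side is smooth; friction is about 0.6 everywhere
- rack: low wooden rack fixed on the bench, 42 mm high, side walls' inner faces at y = +-128 mm. Origin: 60 mm behind the open front edge; -x points out of the front, z up. 34 mm clear between bench and slats. A rigid wooden strip runs across the back, parallel to y: its inner face is at x = 50 to 58 mm, different each time and not measured: feel for it, a millimetre or two too far is too much force
- rack_front (a point): middle of the rack's open front edge at bench height, 60 mm before the rack's origin and 110 to 118 mm before the inner face of the back strip; axes as the rack's: -x points out of the rack
- probe_grip (a point): middle of the probe's upright wooden handle, 52 mm above the probe's underside; probe x points along the blade to the head, z up. Handle 16 mm thick (x), 36 mm wide (y), from 8 to 80 mm up. Below it a steel heel 44 x 44 x 8 mm, from which a flat steel blade 14 mm wide, 2 to 8 mm up, runs to the head. About 280 g; it stands by itself on heel and head
- probe_head (a point): middle of the far face of the probe's T-shaped head, at the level of the probe's underside, 175 mm ahead (x) of the handle's middle; the head is a steel bar 60 mm long across the blade (y), 4 mm thick (x), 12 mm high, so each arm of the T stands out 23 mm beside the blade. With the head off the strip, an arm of the T may push the collar along instead of slipping behind it
- mat: cork mat fixed on the bench, 250 mm (x) by 110 mm (y), 3 mm thick; origin: centre of its underside; the probe stands on it at the start with its blade roughly along the mat's x
- heel_block: loose wooden heel block 24 x 36 mm, 18 mm high, also at the back under the rack, in the other half than the collar: leave it; origin: centre of its underside
- spool: wooden spool, 52 mm across, 70 mm high, standing on the middle of the rack: leave it; origin: centre of its underside
- last: wooden shoe last, 220 mm long (y), about 66 mm wide and 90 mm high: leave it; origin: centre of its underside
- mug: white mug with a handle, 84 mm across, 85 mm high: leave it; origin: centre of its underside
- hammer: hammer, 220 mm long, lying down: leave it; origin: below its middle, x towards the head
- awl: awl with a wooden handle, 150 mm long, lying down: leave it; origin: below its middle, x towards the point
- tin: flat round tin, 76 mm across, 32 mm high: leave it; origin: centre of its underside

How it is judged:
On the way, in this order (a step that is already met when the one before it is completed fails the run):
1. an arm of the probe's T is behind the collar, pressed on the rack's back strip with more than 1 N, the collar still deep under the rack (x of collar_center in the frame of probe_head between -0.04 and -0.0125 m and y of collar_center in the frame of probe_head between -0.03 and 0.03 m and x of collar_center in the frame of rack_front above 0.05 m and contact force between probe and rack above 1 N), for 0.2 s.
2. the collar is wholly out past the rack's front edge, with the head still behind it (x of collar_center in the frame of rack_front below -0.012 m and horizontal distance between probe_head and collar_center below 0.05 m and x of collar_center in the frame of probe_head below -0.008 m), for 0.05 s.
At the end, for the whole second after the job is handed in: The collar lies flat on the bench at rest, wholly clear of the rack's front edge (its centre 12 to 150 mm in front of it and within 200 mm either side of the rack's middle); the probe stands upright (within 0.1 rad), released and at rest, with its handle over the cork mat (x of collar_center in the frame of rack_front between -0.15 and -0.012 m and y of collar_center in the frame of rack_front between -0.2 and 0.2 m and height (world z) of collar_center below 0.009 m and linear speed of each of collar, probe below 0.01 m/s and x of probe_grip in the frame of mat between -0.125 and 0.125 m and y of probe_grip in the frame of mat between -0.055 and 0.055 m and height (world z) of probe_grip below 0.06 m and angle between probe_grip's own z axis and vertical below 0.1 rad); the robot touches nothing.
It fails at once if the probe, the fingers or the arm push on the rack with more than 15 N (contact force between any of probe, the arm, the fingers and rack above 15 N).
It fails at once if a bystander is moved by more than 25 mm (distance of any of heel_block, spool, last, mug, hammer, awl, tin from where it was at the start of the episode above 0.025 m).
It also fails if it takes over 72 s, if anything falls off the work surface, if the arm or the gripper's body presses on something with over 40 N, if the wrist force passes 120 N, or if a joint passes its speed limit or range.

## Working session

There is one attempt and no reset: what is moved stays moved. The work goes in short steps, Python scripts to look and compute and a tool call to move; the robot and the scene stay as the last step left them, time stands still between calls to the robot, and variables do not carry over. Pictures are saved under pics/ and viewed, at most 11 in all, crops included, and the job is handed in when it is done.

Besides the shell and the picture viewer there is one more tool, called by a JSON object that holds its "api" and its "payload", one argument or row to a line. carry_out: Moves the arm, as the interface text tells. Its arguments: {"type":"object","properties":{"deltas":{"type":"array"}},"required":["deltas"]}

```bash
ls; mkdir -p pics; python3 - <<'E'
from workcell import *
import cv2,json,numpy as np
print(observe(), hold_point_z)
for n in("scene","top"):
    c=camera(n); cv2.imwrite(f"pics/{n}0.png",c["img"]); print(n,c["fx"],c["fy"],c["cx"],c["cy"],np.round(c["extrinsics"],4).tolist())
E
```

```text
pics
{'t': 0.0, 'joint_positions': array([-1.32012453e+00,  3.59482418e-01,  1.51139125e+00,  1.93823848e-05,
        1.27252178e+00, -1.15086076e-01]), 'dq': array([ 3.22691076e-04,  3.18226625e-05, -1.15410233e-03, -4.32338835e-04,
       -6.70337906e-04, -2.17428007e-04]), 'joint_efforts': array([-2.76483515e-03, -5.15376413e+01, -2.70726496e+01,  6.72164443e-02,
        3.52734479e-02, -1.26199157e-04]), 'position': array([ 0.21443277, -0.5596498 ,  0.22183873]), 'tcp_rot': array([-3.13980391e+00, -2.25413095e-04,  3.65751959e-01]), 'contact_force': array([-1.22434498, -0.74202069,  1.00328318]), 'wrist_torque': array([ 0.01761449, -0.0205741 , -0.00953707]), 'gripper_force': 0.0, 'grip_width': 0.08810404744107037} 0.0187
scene 490.0417772685443 490.0417772685443 321.71519921658415 240.70314745847935 [[0.5869, 0.6744, -0.4481, 1.0069], [0.8097, -0.49, 0.3229, -0.354], [-0.0018, -0.5524, -0.8336, 0.9109], [0.0, 0.0, 0.0, 1.0]]
top 557.8259779998639 557.8259779998639 316.1746896272322 231.3788396963444 [[-0.0652, -0.9772, 0.2022, 0.2515], [-0.9979, 0.0645, -0.0099, -0.0058], [-0.0034, -0.2024, -0.9793, 1.5514], [0.0, 0.0, 0.0, 1.0]]
```

View pics/scene0.png

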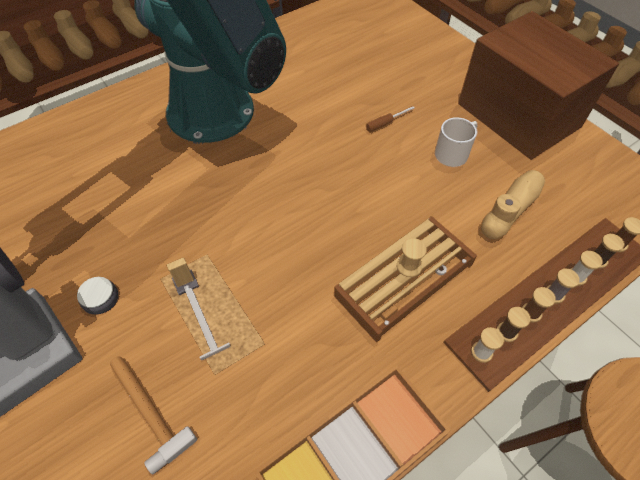

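View pics/top0.png

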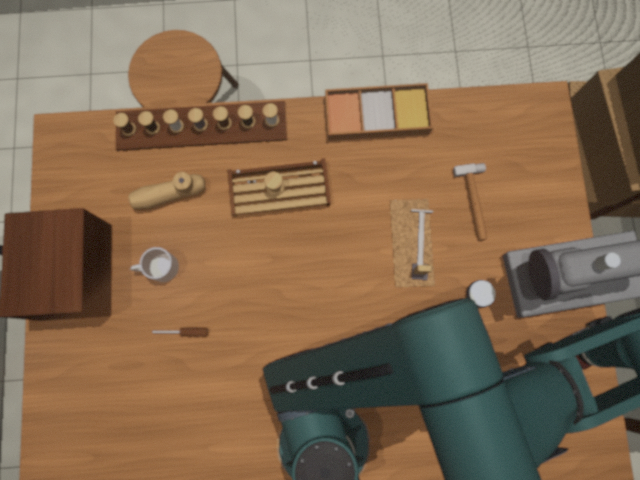

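```bash
python3 - <<'E'
import cv2,numpy as np
s=cv2.imread("pics/scene0.png");t=cv2.imread("pics/top0.png")
cv2.imwrite("pics/c1.png",cv2.resize(s[210:345,325:485],None,fx=5,fy=4.4,interpolation=2)[:600])
cr=lambda im,x,y,w,h,f:cv2.resize(im[y:y+h,x:x+w],None,fx=f,fy=f,interpolation=2)
cv2.imwrite("pics/c1.png",cr(s,330,210,150,135,4.4))
a=cr(s,150,250,130,130,3); b=cr(t,220,155,115,65,6.9)
cv2.imwrite("pics/c2.png",b)
c=cr(t,380,195,60,100,5)
h=max(len(a),len(c));p=lambda i:np.pad(i,((0,h-len(i)),(0,0),(0,0)))
cv2.imwrite("pics/c3.png",np.hstack([p(a),p(c)])); print(a.shape,c.shape)
E
```

```text
(390, 390, 3) (500, 300, 3)
```

View pics/c1.png

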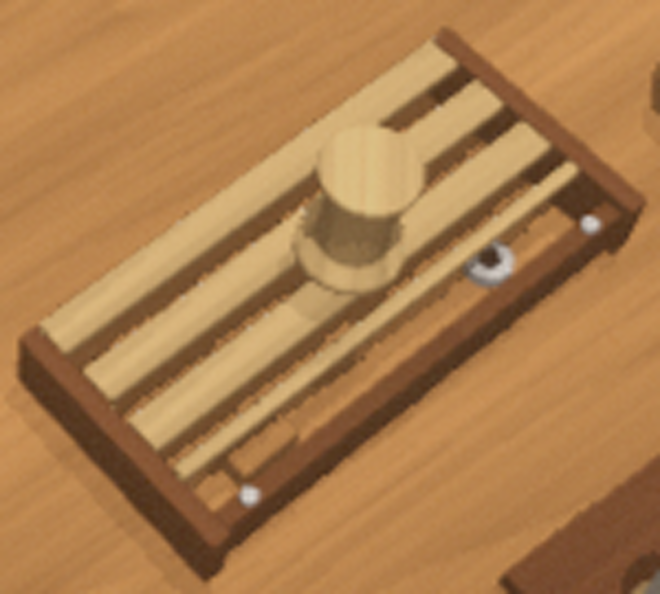

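View pics/c2.png

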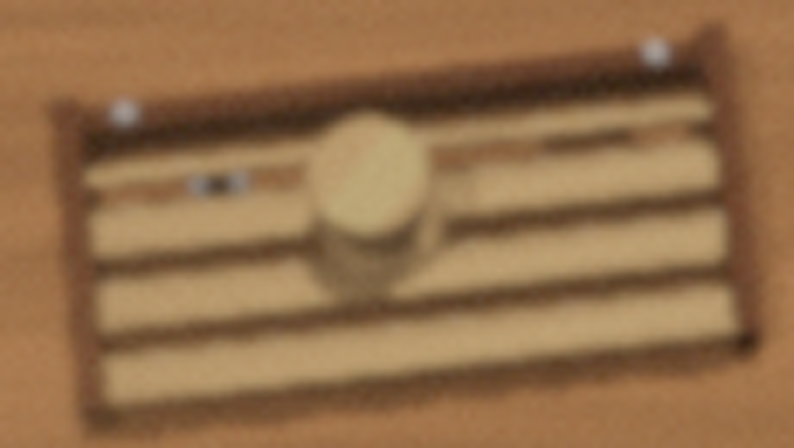

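View pics/c3.png

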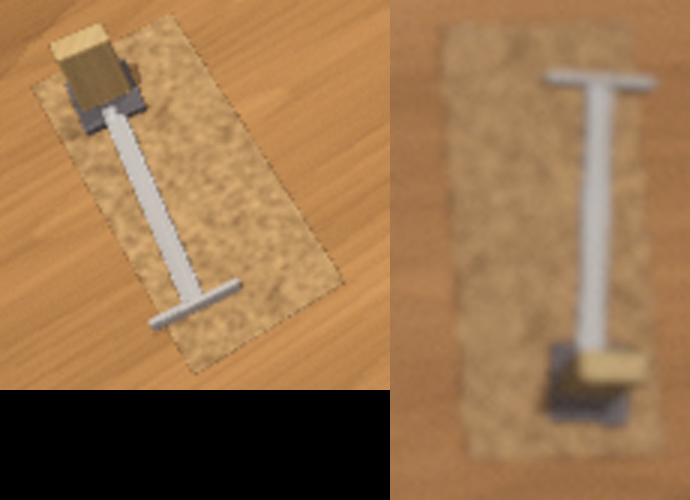

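```bash
cat >h.py <<'E'
import numpy as np, json
from workcell import *
C={"scene":(490.0418,321.715,240.703,np.array([[0.5869,0.6744,-0.4481,1.0069],[0.8097,-0.49,0.3229,-0.354],[-0.0018,-0.5524,-0.8336,0.9109]])),
"top":(557.826,316.175,231.379,np.array([[-0.0652,-0.9772,0.2022,0.2515],[-0.9979,0.0645,-0.0099,-0.0058],[-0.0034,-0.2024,-0.9793,1.5514]]))}
def ray(n,u,v,z):
    f,cx,cy,E=C[n]; d=E[:,:3]@[(u-cx)/f,(v-cy)/f,1]; o=E[:,3]; return o+d*(z-o[2])/d[2]
def proj(n,P):
    f,cx,cy,E=C[n]; p=E[:,:3].T@(np.array(P)-E[:,3]); return p[:2]/p[2]*f+[cx,cy]
def crop(n,ox,oy,s,pts,z): return np.array([ray(n,ox+x/s,oy+y/s,z) for x,y in pts])
E
python3 - <<'E'
from h import *
np.set_printoptions(precision=4,suppress=True)
print("rack scene top FL FR BR BL\n",crop("scene",330,210,4.4,[(22,340),(445,28),(643,205),(228,545)],.042)[:,:2])
print("bot FL BL BR\n",crop("scene",330,210,4.4,[(22,378),(207,580),(628,250)],0)[:,:2])
print("screws s",crop("scene",330,210,4.4,[(250,495),(591,224)],.042)[:,:2])
print("rack top FL FR BR BL\n",crop("top",220,155,6.9,[(85,410),(755,340),(720,30),(57,103)],.042)[:,:2])
print("screws t",crop("top",220,155,6.9,[(123,112),(655,50)],.042)[:,:2])
print("collar s,t",crop("scene",330,210,4.4,[(490,263)],.008)[:,:2],crop("top",220,155,6.9,[(217,186)],.008)[:,:2])
print("collar s extents L,R,bottom",crop("scene",330,210,4.4,[(467,265),(514,265),(490,286)],.008)[:,:2])
print("head s",crop("scene",150,250,3,[(151,322),(241,284)],.015)[:,:2])
print("head t",crop("top",380,195,5,[(155,76),(266,82)],.015)[:,:2])
print("handle top s",crop("scene",150,250,3,[(50,42),(100,25),(110,41),(62,62)],.083)[:,:2])
print("handle top t",crop("top",380,195,5,[(190,352),(255,352),(255,383),(190,383)],.083)[:,:2])
print("mat s",crop("scene",150,250,3,[(32,88),(172,14),(344,283),(197,374)],.003)[:,:2])
print("mat t",crop("top",380,195,5,[(75,460),(275,450),(235,22),(53,28)],.003)[:,:2])
E
```

```text
rack scene top FL FR BR BL
 [[ 0.646  -0.0615]
 [ 0.6293  0.2148]
 [ 0.7608  0.2193]
 [ 0.7775 -0.0495]]
bot FL BL BR
 [[ 0.6447 -0.0595]
 [ 0.7737 -0.053 ]
 [ 0.7629  0.2222]]
screws s [[ 0.7652 -0.0268]
 [ 0.7539  0.1919]]
rack top FL FR BR BL
 [[ 0.6266  0.2086]
 [ 0.6378 -0.063 ]
 [ 0.77   -0.0578]
 [ 0.7567  0.2156]]
screws t [[ 0.751   0.1887]
 [ 0.7631 -0.0306]]
collar s,t [[0.7311 0.158 ]] [[0.7275 0.1551]]
collar s extents L,R,bottom [[0.7254 0.1482]
 [0.7387 0.1666]
 [0.7404 0.1491]]
head s [[ 0.6048 -0.3487]
 [ 0.6162 -0.2899]]
head t [[ 0.6122 -0.2934]
 [ 0.6045 -0.3557]]
handle top s [[ 0.4272 -0.3122]
 [ 0.4347 -0.2796]
 [ 0.4496 -0.28  ]
 [ 0.4455 -0.3126]]
handle top t [[ 0.4449 -0.2842]
 [ 0.4427 -0.3186]
 [ 0.4262 -0.3168]
 [ 0.4284 -0.2825]]
mat s [[ 0.3981 -0.3352]
 [ 0.4017 -0.2257]
 [ 0.6497 -0.2345]
 [ 0.6465 -0.3413]]
mat t [[ 0.3995 -0.2295]
 [ 0.3977 -0.3408]
 [ 0.6437 -0.3445]
 [ 0.647  -0.2402]]
```

{"api": "carry_out", "payload": {
  "deltas": [
    {"travel": [6.03, -3.29, 1.8], "delta_rot": [0, 0, -7.66], "claw": 1},
    {"travel": [6.03, -3.29, 1.8], "delta_rot": [0, 0, -7.66], "claw": 1},
    {"travel": [6.03, -3.29, 1.8], "delta_rot": [0, 0, -7.66], "claw": 1},
    {"travel": [6.03, -3.29, 1.8], "delta_rot": [0, 0, -7.66], "claw": 1},
    {"travel": [6.03, -3.29, 1.8], "delta_rot": [0, 0, -7.66], "claw": 1}
  ]
}}

```text
t: 0.6
position: [0.3721, -0.3745, 0.1587]
tcp_rot: [-3.141, -0.0, 1.121]
contact_force: [-0.0, -1.2, -0.5]
grip_width: 0.0879
gripper_force: 0.0
```

```bash
cat >>h.py <<'E'
from scipy.spatial.transform import Rotation as R
def go(p,yaw):
    "tool units to world TCP position p and yaw, tool down"
    s=observe(); r=R.from_euler("xyz",s["tcp_rot"]); t=R.from_euler("xyz",[np.pi,0,yaw])
    print("t",round(s["t"],2),"at",np.round(s["position"],4),np.round(s["tcp_rot"],4),"F",np.round(s["contact_force"],2),"w",round(s["grip_width"],4),s["gripper_force"],"q",np.round(s["joint_positions"],2))
    print("travel",np.round(r.inv().apply(np.array(p)-s["position"])/.05,3).tolist(),"rot",np.round(np.degrees((r.inv()*t).as_rotvec())/8,3).tolist())
E
python3 -c "
from h import *
go([.4373,-.298,.12],1.436)"
```

```text
t 0.6 at [ 0.3721 -0.3745  0.1587] [-3.1414e+00 -3.0000e-04  1.1213e+00] F [-0.04 -1.21 -0.47] w 0.0879 0.0 q [-0.92  0.33  1.74  0.    1.07 -0.47]
travel [1.944, 0.509, 0.773] rot [-0.001, -0.002, -2.254]
```

{"api": "carry_out", "payload": {
  "deltas": [
    {"travel": [1.8, 0.5, 0.75], "delta_rot": [0, 0, -2.1], "claw": 1},
    {"travel": [1.8, 0.5, 0.75], "delta_rot": [0, 0, -2.1], "claw": 1},
    {"travel": [1.8, 0.5, 0.75], "delta_rot": [0, 0, -2.1], "claw": 1},
    {"travel": [1.8, 0.5, 0.75], "delta_rot": [0, 0, -2.1], "claw": 1}
  ]
}}

```text
t: 1.0
position: [0.4334, -0.3052, 0.1212]
tcp_rot: [-3.14, -0.001, 1.41]
contact_force: [-0.3, -0.8, 0.7]
grip_width: 0.088
gripper_force: 0.0
```

```bash
python3 -c "
from h import *
import cv2
go([.4373,-.298,.04],1.436)
c=camera('scene')['img'];cv2.imwrite('pics/s1.png',cv2.resize(c[180:380,100:300],None,fx=3,fy=3,interpolation=2))"
```

```text
t 1.0 at [ 0.4334 -0.3052  0.1212] [-3.1399e+00 -7.0000e-04  1.4105e+00] F [-0.26 -0.79  0.68] w 0.088 0.0 q [-0.74  0.38  1.77 -0.    0.99 -0.58]
travel [0.154, 0.056, 1.623] rot [-0.012, -0.005, -0.183]
```

View pics/s1.png

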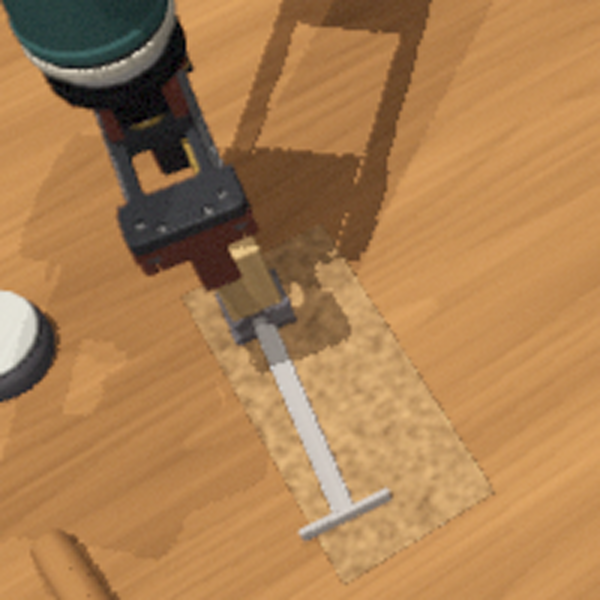

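{"api": "carry_out", "payload": {
  "deltas": [
    {"travel": [0.16, 0.05, 0], "delta_rot": [0, 0, -0.18], "claw": 1},
    {"travel": [0.16, 0.05, 0.8], "delta_rot": [0, 0, -0.18], "claw": 1},
    {"travel": [0.16, 0.05, 1.63], "delta_rot": [0, 0, -0.18], "claw": 1},
    {"travel": [0.16, 0.05, 1.63], "delta_rot": [0, 0, -0.18], "claw": 1},
    {"travel": [0.16, 0.05, 1.63], "delta_rot": [0, 0, -0.18], "claw": 0.5}
  ]
}}

```text
t: 1.55
position: [0.4365, -0.2993, 0.0406]
tcp_rot: [-3.14, -0.001, 1.433]
contact_force: [-0.2, 0.3, 0.3]
grip_width: 0.0829
gripper_force: 0.0
```

{"api": "carry_out", "payload": {
  "deltas": [
    {"travel": [0, 0, 0], "delta_rot": [0, 0, 0], "claw": 0},
    {"travel": [0, 0, 0], "delta_rot": [0, 0, 0], "claw": 0},
    {"travel": [0, 0, 0], "delta_rot": [0, 0, 0], "claw": 0},
    {"travel": [0, 0, 0], "delta_rot": [0, 0, 0], "claw": 0},
    {"travel": [0, 0, 0], "delta_rot": [0, 0, 0], "claw": 0}
  ]
}}

```text
t: 2.05
position: [0.4374, -0.299, 0.0408]
tcp_rot: [3.141, 0.0, 1.434]
contact_force: [-0.0, 0.1, -0.2]
grip_width: 0.043
gripper_force: 0.0
```

```bash
python3 -c "
from h import *
import cv2
go([.4373,-.298,.1],1.436)
cv2.imwrite('pics/s2.png',camera('scene')['img'])"
```

```text
t 2.05 at [ 0.4374 -0.299   0.0408] [3.1409e+00 4.0000e-04 1.4343e+00] F [-0.01  0.1  -0.24] w 0.043 0.0 q [-0.73  0.5   1.84  0.    0.8  -0.59]
travel [0.018, -0.004, -1.184] rot [0.005, 0.003, -0.013]
```

{"api": "carry_out", "payload": {
  "deltas": [
    {"travel": [0, 0, 0], "delta_rot": [0, 0, 0], "claw": 0},
    {"travel": [0, 0, 0], "delta_rot": [0, 0, 0], "claw": 0},
    {"travel": [0, 0, 0], "delta_rot": [0, 0, 0], "claw": 0},
    {"travel": [0, 0, 0], "delta_rot": [0, 0, 0], "claw": 0},
    {"travel": [0, 0, 0], "delta_rot": [0, 0, 0], "claw": 0}
  ]
}}

```text
t: 2.6
position: [0.4371, -0.2987, 0.0402]
tcp_rot: [-3.141, -0.0, 1.434]
contact_force: [-0.7, 0.8, 0.2]
grip_width: 0.0159
gripper_force: 30.0
```

{"api": "carry_out", "payload": {
  "deltas": [
    {"travel": [0, 0, 0], "delta_rot": [0, 0, 0], "claw": 0},
    {"travel": [0, 0, 0], "delta_rot": [0, 0, 0], "claw": 0},
    {"travel": [0, 0, -0.4], "delta_rot": [0, 0, 0], "claw": 0},
    {"travel": [0, 0, -0.8], "delta_rot": [0, 0, 0], "claw": 0},
    {"travel": [0, 0, -0.8], "delta_rot": [0, 0, 0], "claw": 0}
  ]
}}

```text
t: 3.1
position: [0.4384, -0.2999, 0.082]
tcp_rot: [3.138, 0.002, 1.434]
contact_force: [0.3, -1.1, -3.6]
grip_width: 0.0158
gripper_force: 30.0
```

```bash
python3 -c "
from h import *
import cv2
go([.4373,-.298,.1],1.436)
a=camera('scene')['img'];b=camera('top')['img']
r=lambda im,x,y,w,h,f:cv2.resize(im[y:y+h,x:x+w],None,fx=f,fy=f,interpolation=2)
cv2.imwrite('pics/s3.png',np.hstack([r(a,150,220,120,140,4),r(b,390,190,50,140,4)]))"
```

```text
t 3.1 at [ 0.4384 -0.2999  0.082 ] [3.1385e+00 2.0000e-03 1.4342e+00] F [ 0.29 -1.1  -3.61] w 0.0158 29.999508261680603 q [-0.73  0.43  1.81  0.    0.89 -0.59]
travel [0.033, -0.026, -0.36] rot [0.022, 0.015, -0.013]
```

View pics/s3.png

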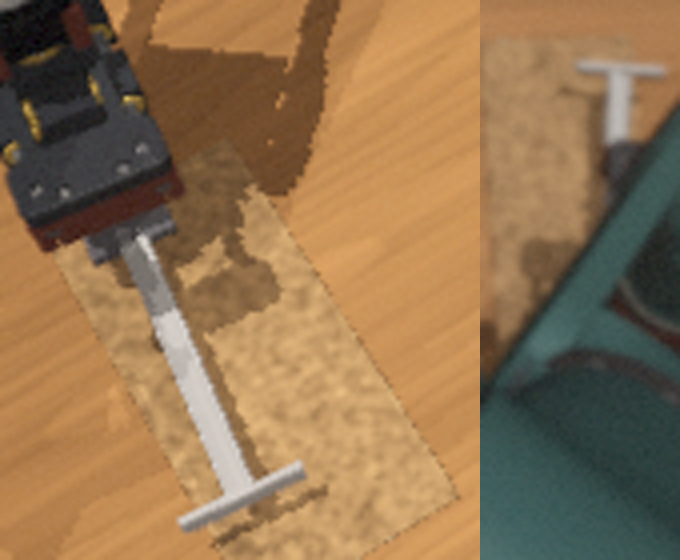

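```bash
python3 -c "
from h import *
for z in(.0565,.05):
  for n,o,p in(('scene',(150,220),[(181,523),(304,467)]),('top',(390,190),[(185,72),(97,66)])):
    h=crop(n,*o,4,p,z)[:,:2];m=h.mean(0);d=m-[.4384,-.2999];e=h[1]-h[0]
    print(z,n,m.round(4),np.linalg.norm(d).round(4),'yaw c',np.arctan2(d[1],d[0]).round(3),'yaw bar',np.arctan2(-e[0],e[1]).round(3),np.linalg.norm(e).round(4))
"
```

```text
0.0565 scene [ 0.6115 -0.3211] 0.1744 yaw c -0.122 yaw bar -0.156 0.0596
0.0565 top [ 0.6082 -0.3257] 0.1717 yaw c -0.151 yaw bar -0.136 0.0607
0.05 scene [ 0.6085 -0.3208] 0.1714 yaw c -0.122 yaw bar -0.156 0.06
0.05 top [ 0.6097 -0.3271] 0.1735 yaw c -0.157 yaw bar -0.136 0.0609
```

```bash
cat >>h.py <<'E'
RF=np.array([.635,.0748]); RY=.053
def rk(hx,hl,z,yaw=RY,show=True):
    "go so that probe head is at rack_front x=hx, y=hl"
    r=lambda a:np.array([[np.cos(a),-np.sin(a)],[np.sin(a),np.cos(a)]])
    p=RF+r(RY)@[hx,hl]-r(yaw)@[.175,0]; go([*p,z],yaw+np.pi/2)
E
python3 -c "
from h import *
rk(-.03,.028,.085)"
```

```text
t 3.2 at [ 0.4372 -0.2988  0.0801] [3.1412e+00 2.0000e-04 1.4341e+00] F [ 0.84  0.11 -4.42] w 0.0157 29.99954402446747 q [-0.73  0.43  1.81  0.    0.89 -0.59]
travel [7.719, -1.231, -0.1] rot [0.003, 0.002, -1.359]
```

{"api": "carry_out", "payload": {
  "deltas": [
    {"travel": [0.5, -0.1, -0.1], "delta_rot": [0, 0, -0.1], "claw": 0},
    {"travel": [1.2, -0.2, -0.1], "delta_rot": [0, 0, -0.2], "claw": 0},
    {"travel": [2, -0.32, -0.1], "delta_rot": [0, 0, -0.35], "claw": 0},
    {"travel": [2.8, -0.45, -0.1], "delta_rot": [0, 0, -0.5], "claw": 0},
    {"travel": [3.6, -0.57, -0.1], "delta_rot": [0, 0, -0.65], "claw": 0}
  ]
}}

```text
t: 3.7
position: [0.4322, -0.1149, 0.0841]
tcp_rot: [-3.14, -0.001, 1.525]
contact_force: [1.0, 0.4, -2.1]
grip_width: 0.0158
gripper_force: 30.0
```

{"api": "carry_out", "payload": {
  "deltas": [
    {"travel": [0.8, -0.1, 0], "delta_rot": [0, 0, -0.15], "claw": 0},
    {"travel": [1.6, -0.2, 0], "delta_rot": [0, 0, -0.3], "claw": 0},
    {"travel": [2.4, -0.3, 0], "delta_rot": [0, 0, -0.45], "claw": 0},
    {"travel": [3.2, -0.4, 0], "delta_rot": [0, 0, -0.6], "claw": 0},
    {"travel": [3.7, -0.45, 0], "delta_rot": [0, 0, -0.71], "claw": 0}
  ]
}}

```text
t: 4.2
position: [0.4175, 0.0715, 0.0842]
tcp_rot: [-3.139, -0.001, 1.626]
contact_force: [0.3, 1.0, -2.8]
grip_width: 0.0161
gripper_force: 30.0
```

```bash
python3 -c "
from h import *
rk(-.03,.028,.0387)"
```

```text
t 4.2 at [0.4175 0.0715 0.0842] [-3.1389e+00 -7.0000e-04  1.6260e+00] F [ 0.33  1.04 -2.77] w 0.0161 29.999198019504547 q [ 0.01  0.31  2.03  0.    0.8  -0.05]
travel [0.394, 0.25, 0.91] rot [-0.019, -0.005, 0.016]
```

{"api": "carry_out", "payload": {
  "deltas": [
    {"travel": [0.39, 0.15, 0.3], "delta_rot": [0, 0, 0.02], "claw": 0},
    {"travel": [0.39, 0.15, 0.6], "delta_rot": [0, 0, 0.02], "claw": 0},
    {"travel": [0.39, 0.15, 0.85], "delta_rot": [0, 0, 0.02], "claw": 0},
    {"travel": [0.39, 0.15, 0.9], "delta_rot": [0, 0, 0.02], "claw": 0},
    {"travel": [0.39, 0.15, 0.9], "delta_rot": [0, 0, 0.02], "claw": 0}
  ]
}}

```text
t: 4.7
position: [0.4248, 0.089, 0.0394]
tcp_rot: [-3.139, -0.0, 1.621]
contact_force: [-0.4, 0.5, -2.9]
grip_width: 0.0157
gripper_force: 30.0
```

```bash
python3 -c "
from h import *
import cv2
rk(.07,.028,.0387)
a=camera('scene')['img'];b=camera('top')['img']
r=lambda im,x,y,w,h,f:cv2.resize(im[y:y+h,x:x+w],None,fx=f,fy=f,interpolation=2)
cv2.imwrite('pics/s4.png',np.hstack([r(a,310,170,180,180,3),r(b,215,150,120,180,2)[:0] if 0 else cv2.resize(b[150:240,215:340],(260,540//3),interpolation=2).repeat(1,0) if 0 else r(a,310,170,1,180,3)]))
"
```

```text
t 4.7 at [0.4248 0.089  0.0394] [-3.1390e+00 -1.0000e-04  1.6212e+00] F [-0.41  0.55 -2.93] w 0.0157 29.999554753303528 q [ 0.05  0.41  2.05  0.    0.69 -0.  ]
travel [0.059, 2.082, 0.008] rot [-0.019, -0.001, -0.019]
```

View pics/s4.png

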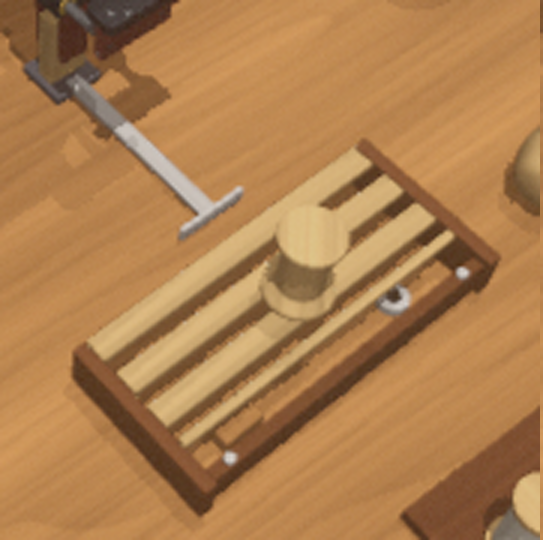

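```bash
python3 -c "
from h import *
h=ray('scene',380.5,241.3,.0135)[:2]; c=ray('scene',441.3,269.7,.008)[:2]
f=crop('scene',310,170,3,[(77,350),(362,143)],.042)[:,:2].mean(0)
r=np.array([[np.cos(RY),np.sin(RY)],[-np.sin(RY),np.cos(RY)]])
print(h,c,f,'head-front',r@(h-f),'collar-head',r@(c-h),'collar-front',r@(c-f))
p=observe()['position'][:2]; print('head fk',r@(p+np.array([np.cos(.05),np.sin(.05)])*.173-RF))
"
```

```text
[0.60161352 0.0970546 ] [0.73086831 0.15800993] [0.63846074 0.07597813] head-front [-0.03567895  0.02299886] collar-head [0.13230241 0.05402245] collar-front [0.09662346 0.07702131]
head fk [-0.03507175  0.02468314]
```

{"api": "carry_out", "payload": {
  "deltas": [
    {"travel": [0.05, 0.4, 0], "delta_rot": [0, 0, 0], "claw": 0},
    {"travel": [0.05, 1.0, 0], "delta_rot": [0, 0, 0], "claw": 0},
    {"travel": [0.05, 1.6, 0], "delta_rot": [0, 0, 0], "claw": 0},
    {"travel": [0.05, 2.2, 0], "delta_rot": [0, 0, 0], "claw": 0},
    {"travel": [0.05, 2.6, 0], "delta_rot": [0, 0, 0], "claw": 0}
  ]
}}

```text
t: 5.3
position: [0.5589, 0.098, 0.0413]
tcp_rot: [3.138, -0.0, 1.621]
contact_force: [0.3, -0.3, -1.9]
grip_width: 0.016
gripper_force: 30.0
```

{"api": "carry_out", "payload": {
  "deltas": [
    {"travel": [0, 0, 0], "delta_rot": [0, 0, 0], "claw": 0},
    {"travel": [0, 0, 0], "delta_rot": [0, 0, 0], "claw": 0}
  ]
}}

```text
t: 5.5
position: [0.555, 0.0979, 0.0405]
tcp_rot: [-3.141, -0.0, 1.621]
contact_force: [-0.8, -0.5, -3.2]
grip_width: 0.0159
gripper_force: 30.0
```

```bash
python3 -c "
from h import *
rk(.106,.026,.0390)"
```

```text
t 5.5 at [0.555  0.0979 0.0405] [-3.1408e+00 -1.0000e-04  1.6209e+00] F [-0.78 -0.48 -3.16] w 0.0159 29.999516308307648 q [0.05 0.53 1.76 0.   0.85 0.  ]
travel [-0.026, 0.193, 0.029] rot [-0.005, -0.001, -0.021]
```

{"api": "carry_out", "payload": {
  "deltas": [
    {"travel": [0, 0.05, 0.02], "delta_rot": [0, 0, 0], "claw": 0},
    {"travel": [0, 0.09, 0.02], "delta_rot": [0, 0, 0], "claw": 0},
    {"travel": [0, 0.12, 0.02], "delta_rot": [0, 0, 0], "claw": 0},
    {"travel": [0, 0.15, 0.02], "delta_rot": [0, 0, 0], "claw": 0},
    {"travel": [0, 0.15, 0.02], "delta_rot": [0, 0, 0], "claw": 0}
  ]
}}

```text
t: 6.0
position: [0.5633, 0.0985, 0.0394]
tcp_rot: [3.141, -0.0, 1.621]
contact_force: [1.1, 0.2, -1.6]
grip_width: 0.016
gripper_force: 30.0
```

{"api": "carry_out", "payload": {
  "deltas": [
    {"travel": [0, 0.02, 0], "delta_rot": [0, 0, 0], "claw": 0},
    {"travel": [0, 0.04, 0], "delta_rot": [0, 0, 0], "claw": 0},
    {"travel": [0, 0.04, 0], "delta_rot": [0, 0, 0], "claw": 0}
  ]
}}

```text
t: 6.3
position: [0.5653, 0.0986, 0.0393]
tcp_rot: [3.141, -0.0, 1.621]
contact_force: [0.5, 0.1, -2.5]
grip_width: 0.0158
gripper_force: 30.0
```

{"api": "carry_out", "payload": {
  "deltas": [
    {"travel": [0, 0.01, 0], "delta_rot": [0, 0, 0], "claw": 0},
    {"travel": [0, 0.02, 0], "delta_rot": [0, 0, 0], "claw": 0},
    {"travel": [0, 0.02, 0], "delta_rot": [0, 0, 0], "claw": 0}
  ]
}}

```text
t: 6.6
position: [0.5662, 0.0987, 0.0393]
tcp_rot: [3.142, -0.0, 1.621]
contact_force: [-0.1, 0.5, -3.0]
grip_width: 0.0163
gripper_force: 30.0
```

{"api": "carry_out", "payload": {
  "deltas": [
    {"travel": [0, 0.01, 0], "delta_rot": [0, 0, 0], "claw": 0},
    {"travel": [0, 0.02, 0], "delta_rot": [0, 0, 0], "claw": 0},
    {"travel": [0, 0.02, 0], "delta_rot": [0, 0, 0], "claw": 0}
  ]
}}

```text
t: 6.9
position: [0.5673, 0.0987, 0.0393]
tcp_rot: [3.141, -0.0, 1.621]
contact_force: [-0.0, -0.3, -3.1]
grip_width: 0.016
gripper_force: 30.0
```

{"api": "carry_out", "payload": {
  "deltas": [
    {"travel": [0, 0.01, 0], "delta_rot": [0, 0, 0], "claw": 0},
    {"travel": [0, 0.02, 0], "delta_rot": [0, 0, 0], "claw": 0},
    {"travel": [0, 0.02, 0], "delta_rot": [0, 0, 0], "claw": 0}
  ]
}}

```text
t: 7.2
position: [0.5682, 0.0988, 0.0393]
tcp_rot: [3.142, -0.0, 1.621]
contact_force: [-1.3, 0.0, -3.6]
grip_width: 0.0158
gripper_force: 30.0
```

{"api": "carry_out", "payload": {
  "deltas": [
    {"travel": [0, 0.01, 0], "delta_rot": [0, 0, 0], "claw": 0},
    {"travel": [0, 0.015, 0], "delta_rot": [0, 0, 0], "claw": 0},
    {"travel": [0, 0.015, 0], "delta_rot": [0, 0, 0], "claw": 0}
  ]
}}

```text
t: 7.5
position: [0.5689, 0.0988, 0.0393]
tcp_rot: [3.142, -0.0, 1.621]
contact_force: [-0.6, 0.0, -2.4]
grip_width: 0.0158
gripper_force: 30.0
```

{"api": "carry_out", "payload": {
  "deltas": [
    {"travel": [0, 0.01, 0], "delta_rot": [0, 0, 0], "claw": 0},
    {"travel": [0, 0.02, 0], "delta_rot": [0, 0, 0], "claw": 0},
    {"travel": [0, 0.02, 0], "delta_rot": [0, 0, 0], "claw": 0}
  ]
}}

```text
t: 7.8
position: [0.57, 0.0989, 0.0393]
tcp_rot: [3.141, -0.0, 1.621]
contact_force: [0.3, -0.5, -2.2]
grip_width: 0.0157
gripper_force: 30.0
```

{"api": "carry_out", "payload": {
  "deltas": [
    {"travel": [0, 0.01, 0], "delta_rot": [0, 0, 0], "claw": 0},
    {"travel": [0, 0.02, 0], "delta_rot": [0, 0, 0], "claw": 0},
    {"travel": [0, 0.02, 0], "delta_rot": [0, 0, 0], "claw": 0}
  ]
}}

```text
t: 8.1
position: [0.571, 0.0989, 0.0393]
tcp_rot: [3.142, -0.0, 1.621]
contact_force: [-0.1, -0.2, -2.2]
grip_width: 0.0156
gripper_force: 30.0
```

{"api": "carry_out", "payload": {
  "deltas": [
    {"travel": [0, 0.01, 0], "delta_rot": [0, 0, 0], "claw": 0},
    {"travel": [0, 0.02, 0], "delta_rot": [0, 0, 0], "claw": 0},
    {"travel": [0, 0.02, 0], "delta_rot": [0, 0, 0], "claw": 0}
  ]
}}

```text
t: 8.4
position: [0.572, 0.099, 0.0393]
tcp_rot: [3.141, -0.0, 1.621]
contact_force: [-0.0, -1.2, -2.4]
grip_width: 0.0159
gripper_force: 30.0
```

{"api": "carry_out", "payload": {
  "deltas": [
    {"travel": [0, 0.01, 0], "delta_rot": [0, 0, 0], "claw": 0},
    {"travel": [0, 0.02, 0], "delta_rot": [0, 0, 0], "claw": 0},
    {"travel": [0, 0.02, 0], "delta_rot": [0, 0, 0], "claw": 0}
  ]
}}

```text
t: 8.7
position: [0.573, 0.099, 0.0393]
tcp_rot: [3.141, -0.0, 1.621]
contact_force: [0.6, -0.8, -3.0]
grip_width: 0.0158
gripper_force: 30.0
```

{"api": "carry_out", "payload": {
  "deltas": [
    {"travel": [0, 0.01, 0], "delta_rot": [0, 0, 0], "claw": 0},
    {"travel": [0, 0.02, 0], "delta_rot": [0, 0, 0], "claw": 0},
    {"travel": [0, 0.02, 0], "delta_rot": [0, 0, 0], "claw": 0}
  ]
}}

```text
t: 9.0
position: [0.574, 0.0991, 0.0393]
tcp_rot: [3.141, -0.0, 1.621]
contact_force: [-0.2, 0.3, -2.5]
grip_width: 0.0156
gripper_force: 30.0
```

{"api": "carry_out", "payload": {
  "deltas": [
    {"travel": [0, 0.01, 0], "delta_rot": [0, 0, 0], "claw": 0},
    {"travel": [0, 0.02, 0], "delta_rot": [0, 0, 0], "claw": 0},
    {"travel": [0, 0.02, 0], "delta_rot": [0, 0, 0], "claw": 0}
  ]
}}

```text
t: 9.3
position: [0.575, 0.0991, 0.0393]
tcp_rot: [3.141, -0.0, 1.621]
contact_force: [0.0, -0.0, -2.0]
grip_width: 0.0155
gripper_force: 30.0
```

{"api": "carry_out", "payload": {
  "deltas": [
    {"travel": [0, 0.01, 0], "delta_rot": [0, 0, 0], "claw": 0},
    {"travel": [0, 0.02, 0], "delta_rot": [0, 0, 0], "claw": 0},
    {"travel": [0, 0.02, 0], "delta_rot": [0, 0, 0], "claw": 0}
  ]
}}

```text
t: 9.6
position: [0.5759, 0.0992, 0.0393]
tcp_rot: [3.142, -0.0, 1.621]
contact_force: [-0.4, 0.3, -2.1]
grip_width: 0.0158
gripper_force: 30.0
```

{"api": "carry_out", "payload": {
  "deltas": [
    {"travel": [0, 0.01, 0], "delta_rot": [0, 0, 0], "claw": 0},
    {"travel": [0, 0.02, 0], "delta_rot": [0, 0, 0], "claw": 0},
    {"travel": [0, 0.02, 0], "delta_rot": [0, 0, 0], "claw": 0}
  ]
}}

```text
t: 9.9
position: [0.5766, 0.0992, 0.0392]
tcp_rot: [-3.141, -0.0, 1.621]
contact_force: [-2.2, 0.3, -2.3]
grip_width: 0.0159
gripper_force: 30.0
```

{"api": "carry_out", "payload": {
  "deltas": [
    {"travel": [0, 0.008, 0], "delta_rot": [0, 0, 0], "claw": 0},
    {"travel": [0, 0.008, 0], "delta_rot": [0, 0, 0], "claw": 0}
  ]
}}

```text
t: 10.1
position: [0.5767, 0.0992, 0.0392]
tcp_rot: [-3.141, -0.0, 1.621]
contact_force: [-1.1, -0.7, -1.9]
grip_width: 0.016
gripper_force: 30.0
```

{"api": "carry_out", "payload": {
  "deltas": [
    {"travel": [0, 0.01, 0], "delta_rot": [0, 0, 0], "claw": 0},
    {"travel": [0, 0.01, 0], "delta_rot": [0, 0, 0], "claw": 0}
  ]
}}

```text
t: 10.3
position: [0.5767, 0.0992, 0.0391]
tcp_rot: [-3.14, -0.0, 1.621]
contact_force: [-4.7, -0.5, -1.0]
grip_width: 0.0157
gripper_force: 30.0
```

{"api": "carry_out", "payload": {
  "deltas": [
    {"travel": [0.05, 0, 0], "delta_rot": [0, 0, 0], "claw": 0},
    {"travel": [0.1, 0, 0], "delta_rot": [0, 0, 0], "claw": 0},
    {"travel": [0.15, 0, 0], "delta_rot": [0, 0, 0], "claw": 0},
    {"travel": [0.2, 0, 0], "delta_rot": [0, 0, 0], "claw": 0}
  ]
}}

```text
t: 10.7
position: [0.5761, 0.1093, 0.039]
tcp_rot: [-3.139, 0.0, 1.621]
contact_force: [-5.8, -1.7, -1.4]
grip_width: 0.0162
gripper_force: 30.0
```

{"api": "carry_out", "payload": {
  "deltas": [
    {"travel": [0.04, 0, 0], "delta_rot": [0, 0, 0], "claw": 0},
    {"travel": [0.08, 0, 0], "delta_rot": [0, 0, 0], "claw": 0},
    {"travel": [0.12, 0, 0], "delta_rot": [0, 0, 0], "claw": 0},
    {"travel": [0.16, 0, 0], "delta_rot": [0, 0, 0], "claw": 0}
  ]
}}

```text
t: 11.1
position: [0.5757, 0.1173, 0.039]
tcp_rot: [-3.14, 0.0, 1.621]
contact_force: [-6.1, -1.2, -0.8]
grip_width: 0.0154
gripper_force: 30.0
```

{"api": "carry_out", "payload": {
  "deltas": [
    {"travel": [0.04, 0, 0], "delta_rot": [0, 0, 0], "claw": 0},
    {"travel": [0.08, 0, 0], "delta_rot": [0, 0, 0], "claw": 0},
    {"travel": [0.12, 0, 0], "delta_rot": [0, 0, 0], "claw": 0},
    {"travel": [0.14, 0, 0], "delta_rot": [0, 0, 0], "claw": 0}
  ]
}}

```text
t: 11.5
position: [0.5753, 0.1244, 0.039]
tcp_rot: [-3.139, 0.0, 1.621]
contact_force: [-6.0, -3.4, -0.8]
grip_width: 0.0162
gripper_force: 30.0
```

```bash
python3 -c "
from h import *
import cv2
a=camera('scene')['img']
cv2.imwrite('pics/s5.png',cv2.resize(a[225:325,380:490],None,fx=6,fy=6,interpolation=2))
"
```

```text
(no output)
```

View pics/s5.png

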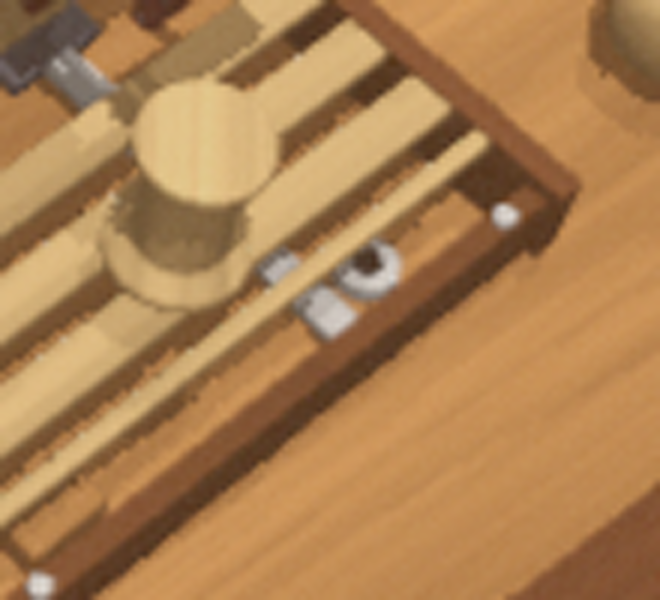

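```bash
python3 -c "
from h import *
c=ray('scene',380+370/6,225+268/6,.008)[:2]; b=crop('scene',380,225,6,[(300,312),(357,310)],.0095)[:,:2]
r=np.array([[np.cos(RY),np.sin(RY)],[-np.sin(RY),np.cos(RY)]])
print('collar',r@(c-RF),'blade',(b-RF)@r.T, 'head fk',r@(observe()['position'][:2]+.175*np.array([np.cos(.05),np.sin(.05)])-RF))
"
```

```text
collar [0.10057576 0.07867968] blade [[0.09787129 0.04569866]
 [0.10988691 0.06179361]] head fk [0.11797075 0.05213902]
```

{"api": "carry_out", "payload": {
  "deltas": [
    {"travel": [0.04, 0, 0], "delta_rot": [0, 0, 0], "claw": 0},
    {"travel": [0.08, 0, 0], "delta_rot": [0, 0, 0], "claw": 0},
    {"travel": [0.1, 0, 0], "delta_rot": [0, 0, 0], "claw": 0},
    {"travel": [0.1, 0, 0], "delta_rot": [0, 0, 0], "claw": 0}
  ]
}}

```text
t: 11.95
position: [0.575, 0.1292, 0.039]
tcp_rot: [-3.139, 0.0, 1.621]
contact_force: [-5.8, -2.3, -0.8]
grip_width: 0.0162
gripper_force: 30.0
```

{"api": "carry_out", "payload": {
  "deltas": [
    {"travel": [0, -0.1, 0], "delta_rot": [0, 0, 0], "claw": 0},
    {"travel": [0, -0.25, 0], "delta_rot": [0, 0, 0], "claw": 0},
    {"travel": [0, -0.4, 0], "delta_rot": [0, 0, 0], "claw": 0},
    {"travel": [0, -0.55, 0], "delta_rot": [0, 0, 0], "claw": 0},
    {"travel": [0, -0.7, 0], "delta_rot": [0, 0, 0], "claw": 0}
  ]
}}

```text
t: 12.45
position: [0.5409, 0.1275, 0.0395]
tcp_rot: [3.141, -0.0, 1.621]
contact_force: [-0.1, 0.8, -2.6]
grip_width: 0.016
gripper_force: 30.0
```

{"api": "carry_out", "payload": {
  "deltas": [
    {"travel": [0, -0.15, 0], "delta_rot": [0, 0, 0], "claw": 0},
    {"travel": [0, -0.3, 0], "delta_rot": [0, 0, 0], "claw": 0},
    {"travel": [0, -0.45, 0], "delta_rot": [0, 0, 0], "claw": 0},
    {"travel": [0, -0.6, 0], "delta_rot": [0, 0, 0], "claw": 0},
    {"travel": [0, -0.75, 0], "delta_rot": [0, 0, 0], "claw": 0}
  ]
}}

```text
t: 12.95
position: [0.5032, 0.1255, 0.0394]
tcp_rot: [3.142, -0.0, 1.621]
contact_force: [0.5, 0.8, -1.3]
grip_width: 0.0159
gripper_force: 30.0
```

{"api": "carry_out", "payload": {
  "deltas": [
    {"travel": [0, -0.2, 0], "delta_rot": [0, 0, 0], "claw": 0},
    {"travel": [0, -0.4, 0], "delta_rot": [0, 0, 0], "claw": 0},
    {"travel": [0, -0.6, 0], "delta_rot": [0, 0, 0], "claw": 0},
    {"travel": [0, -0.8, 0], "delta_rot": [0, 0, 0], "claw": 0},
    {"travel": [0, -1.0, 0], "delta_rot": [0, 0, 0], "claw": 0}
  ]
}}

```text
t: 13.45
position: [0.4529, 0.123, 0.0393]
tcp_rot: [-3.141, -0.0, 1.621]
contact_force: [0.5, -0.7, -2.2]
grip_width: 0.016
gripper_force: 30.0
```

{"api": "carry_out", "payload": {
  "deltas": [
    {"travel": [0, -0.2, 0], "delta_rot": [0, 0, 0], "claw": 0},
    {"travel": [0, -0.4, 0], "delta_rot": [0, 0, 0], "claw": 0},
    {"travel": [0, -0.49, 0], "delta_rot": [0, 0, 0], "claw": 0},
    {"travel": [0, -0.49, 0], "delta_rot": [0, 0, 0], "claw": 0},
    {"travel": [0, -0.49, 0], "delta_rot": [0, 0, 0], "claw": 0}
  ]
}}

```text
t: 13.95
position: [0.43, 0.1219, 0.0395]
tcp_rot: [3.141, -0.0, 1.621]
contact_force: [-0.3, 0.0, -2.8]
grip_width: 0.0159
gripper_force: 30.0
```

```bash
python3 -c "
from h import *
import cv2
rk(-.029,.057,.085)
a=camera('scene')['img']
cv2.imwrite('pics/s6.png',cv2.resize(a[150:300,330:480],None,fx=4,fy=4,interpolation=2))
"
```

```text
t 13.95 at [0.43   0.1219 0.0395] [ 3.1407e+00 -2.0000e-04  1.6212e+00] F [-0.27  0.03 -2.77] w 0.0159 29.99946802854538 q [0.12 0.42 2.02 0.   0.7  0.07]
travel [-0.018, -0.034, -0.911] rot [0.006, -0.001, -0.018]
```

View pics/s6.png

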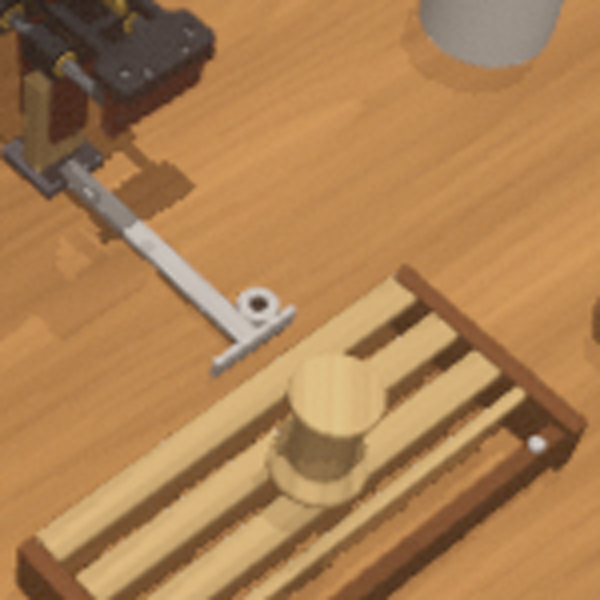

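{"api": "carry_out", "payload": {
  "deltas": [
    {"travel": [0, 0, -0.25], "delta_rot": [0, 0, 0], "claw": 0},
    {"travel": [0, 0, -0.6], "delta_rot": [0, 0, 0], "claw": 0},
    {"travel": [0, 0, -0.9], "delta_rot": [0, 0, 0], "claw": 0},
    {"travel": [0, 0, -1.0], "delta_rot": [0, 0, 0], "claw": 0},
    {"travel": [0, 0, -1.0], "delta_rot": [0, 0, 0], "claw": 0}
  ]
}}

```text
t: 14.5
position: [0.4304, 0.1219, 0.0898]
tcp_rot: [3.14, -0.0, 1.621]
contact_force: [-0.1, -0.5, -2.4]
grip_width: 0.0161
gripper_force: 30.0
```

```bash
python3 -c "
from h import *
go([.445,-.295,.085],1.46)"
```

```text
t 14.5 at [0.4304 0.1219 0.0898] [ 3.1396e+00 -3.0000e-04  1.6211e+00] F [-0.1  -0.47 -2.38] w 0.0161 29.99947428703308 q [0.12 0.33 1.98 0.   0.83 0.07]
travel [-8.342, -0.129, 0.095] rot [0.014, -0.003, 1.154]
```

{"api": "carry_out", "payload": {
  "deltas": [
    {"travel": [-0.4, 0, 0], "delta_rot": [0, 0, 0.05], "claw": 0},
    {"travel": [-1.2, 0, 0], "delta_rot": [0, 0, 0.16], "claw": 0},
    {"travel": [-2.0, 0, 0], "delta_rot": [0, 0, 0.27], "claw": 0},
    {"travel": [-2.8, 0, 0], "delta_rot": [0, 0, 0.38], "claw": 0},
    {"travel": [-3.6, 0, 0], "delta_rot": [0, 0, 0.5], "claw": 0}
  ]
}}

```text
t: 15.0
position: [0.438, -0.0594, 0.0885]
tcp_rot: [-3.141, -0.0, 1.551]
contact_force: [1.3, 0.5, -3.2]
grip_width: 0.0158
gripper_force: 30.0
```

{"api": "carry_out", "payload": {
  "deltas": [
    {"travel": [-0.8, 0, 0], "delta_rot": [0, 0, 0.1], "claw": 0},
    {"travel": [-1.6, 0, 0], "delta_rot": [0, 0, 0.2], "claw": 0},
    {"travel": [-2.4, 0, 0], "delta_rot": [0, 0, 0.35], "claw": 0},
    {"travel": [-3.2, 0, 0], "delta_rot": [0, 0, 0.5], "claw": 0},
    {"travel": [-3.9, 0, 0], "delta_rot": [0, 0, 0.65], "claw": 0}
  ]
}}

```text
t: 15.5
position: [0.4342, -0.2549, 0.0883]
tcp_rot: [-3.141, -0.0, 1.459]
contact_force: [1.1, -0.6, -2.9]
grip_width: 0.016
gripper_force: 30.0
```

```bash
python3 -c "
from h import *
go([.445,-.295,.0425],1.46)"
```

```text
t 15.5 at [ 0.4342 -0.2549  0.0883] [-3.1408e+00 -4.0000e-04  1.4590e+00] F [ 1.08 -0.59 -2.95] w 0.016 29.99973624944687 q [-0.67  0.39  1.86 -0.    0.89 -0.56]
travel [-0.774, 0.305, 0.916] rot [-0.006, -0.003, -0.007]
```

{"api": "carry_out", "payload": {
  "deltas": [
    {"travel": [-0.4, 0.2, 0], "delta_rot": [0, 0, 0], "claw": 0},
    {"travel": [-0.55, 0.3, 0.3], "delta_rot": [0, 0, 0], "claw": 0},
    {"travel": [-0.55, 0.3, 0.6], "delta_rot": [0, 0, 0], "claw": 0},
    {"travel": [-0.55, 0.3, 0.8], "delta_rot": [0, 0, 0], "claw": 0},
    {"travel": [-0.55, 0.3, 0.8], "delta_rot": [0, 0, 0], "claw": 0}
  ]
}}

```text
t: 16.0
position: [0.4451, -0.2806, 0.0472]
tcp_rot: [-3.138, -0.003, 1.461]
contact_force: [-0.7, 0.5, -2.1]
grip_width: 0.0157
gripper_force: 30.0
```

```bash
python3 -c "
from h import *
go([.445,-.295,.0405],1.46)"
```

```text
t 16.0 at [ 0.4451 -0.2806  0.0472] [-3.1378e+00 -2.6000e-03  1.4605e+00] F [-0.65  0.52 -2.14] w 0.0157 29.999520778656006 q [-0.69  0.48  1.84  0.    0.82 -0.58]
travel [-0.286, 0.031, 0.133] rot [-0.027, -0.019, 0.004]
```

{"api": "carry_out", "payload": {
  "deltas": [
    {"travel": [-0.1, 0, 0.05], "delta_rot": [0, 0, 0], "claw": 0},
    {"travel": [-0.1, 0, 0.08], "delta_rot": [0, 0, 0], "claw": 0},
    {"travel": [-0.1, 0, 0.11], "delta_rot": [0, 0, 0], "claw": 0},
    {"travel": [-0.1, 0, 0.13], "delta_rot": [0, 0, 0], "claw": 0},
    {"travel": [-0.1, 0, 0.14], "delta_rot": [0, 0, 0], "claw": 0}
  ]
}}

```text
t: 16.5
position: [0.4462, -0.2869, 0.0425]
tcp_rot: [3.141, 0.0, 1.461]
contact_force: [-0.3, -0.3, -2.1]
grip_width: 0.0156
gripper_force: 30.0
```

{"api": "carry_out", "payload": {
  "deltas": [
    {"travel": [0, 0, 0], "delta_rot": [0, 0, 0], "claw": 0},
    {"travel": [0, 0, 0], "delta_rot": [0, 0, 0], "claw": 0},
    {"travel": [0, 0, 0], "delta_rot": [0, 0, 0], "claw": 0}
  ]
}}

```text
t: 16.8
position: [0.4461, -0.2869, 0.0424]
tcp_rot: [3.141, -0.0, 1.461]
contact_force: [0.5, 0.2, -2.1]
grip_width: 0.0163
gripper_force: 30.0
```

{"api": "carry_out", "payload": {
  "deltas": [
    {"travel": [0, 0, 0.02], "delta_rot": [0, 0, 0], "claw": 0},
    {"travel": [0, 0, 0.04], "delta_rot": [0, 0, 0], "claw": 0},
    {"travel": [0, 0, 0.04], "delta_rot": [0, 0, 0], "claw": 0},
    {"travel": [0, 0, 0.04], "delta_rot": [0, 0, 0], "claw": 0}
  ]
}}

```text
t: 17.2
position: [0.4461, -0.2869, 0.0402]
tcp_rot: [-3.142, -0.0, 1.461]
contact_force: [0.4, 0.1, -1.6]
grip_width: 0.0158
gripper_force: 30.0
```

{"api": "carry_out", "payload": {
  "deltas": [
    {"travel": [0, 0, 0.01], "delta_rot": [0, 0, 0], "claw": 0},
    {"travel": [0, 0, 0.01], "delta_rot": [0, 0, 0], "claw": 0.3},
    {"travel": [0, 0, 0.01], "delta_rot": [0, 0, 0], "claw": 0.6},
    {"travel": [0, 0, 0.01], "delta_rot": [0, 0, 0], "claw": 1},
    {"travel": [0, 0, 0.01], "delta_rot": [0, 0, 0], "claw": 1}
  ]
}}

```text
t: 17.7
position: [0.4461, -0.2869, 0.0398]
tcp_rot: [3.141, 0.0, 1.461]
contact_force: [0.2, -0.1, 0.3]
grip_width: 0.0443
gripper_force: 0.0
```

{"api": "carry_out", "payload": {
  "deltas": [
    {"travel": [0, 0, 0], "delta_rot": [0, 0, 0], "claw": 1},
    {"travel": [0, 0, 0], "delta_rot": [0, 0, 0], "claw": 1},
    {"travel": [0, 0, 0], "delta_rot": [0, 0, 0], "claw": 1},
    {"travel": [0, 0, 0], "delta_rot": [0, 0, 0], "claw": 1},
    {"travel": [0, 0, 0], "delta_rot": [0, 0, 0], "claw": 1}
  ]
}}

```text
t: 18.2
position: [0.4461, -0.2869, 0.0398]
tcp_rot: [-3.142, -0.0, 1.461]
contact_force: [0.8, 0.6, 0.6]
grip_width: 0.0842
gripper_force: 0.0
```

{"api": "carry_out", "payload": {
  "deltas": [
    {"travel": [0, 0, -0.4], "delta_rot": [0, 0, 0], "claw": 1},
    {"travel": [0, 0, -1.0], "delta_rot": [0, 0, 0], "claw": 1},
    {"travel": [0, 0, -1.8], "delta_rot": [0, 0, 0], "claw": 1},
    {"travel": [0, 0, -2.4], "delta_rot": [0, 0, 0], "claw": 1},
    {"travel": [0, 0, -2.4], "delta_rot": [0, 0, 0], "claw": 1}
  ]
}}

```text
t: 18.7
position: [0.4485, -0.2889, 0.164]
tcp_rot: [3.135, 0.004, 1.461]
contact_force: [0.5, -1.2, 0.2]
grip_width: 0.0878
gripper_force: 0.0
```

```bash
python3 -c "
from h import *
import cv2
a=camera('scene')['img']
cv2.imwrite('pics/s7.png',cv2.resize(a[150:380,130:450],None,fx=2.4,fy=2.4,interpolation=2))
print(observe()['position'],observe()['grip_width'])
"
```

```text
[ 0.44739509 -0.28796514  0.16182408] 0.08776884393629647
```

View pics/s7.png

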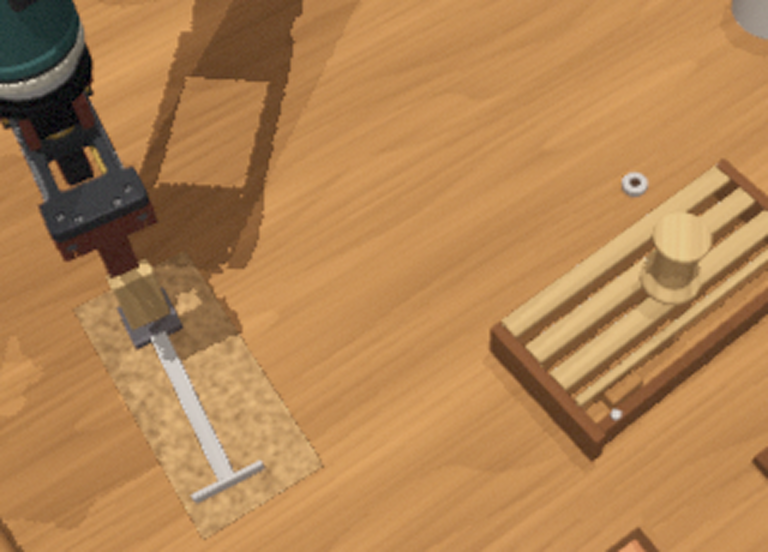

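The collar lies flat in front of the rack at crop position (635,184). The probe stands upright on the mat, handle at about (143,300), with the gripper clear above it.

```bash
python3 -c "
from workcell import *
print(hand_in())"
```

```text
the job is handed in; nothing more can be done
None
```

The collar is raked out and lying clear in front of the rack, the probe stands released on the cork mat, and the job is handed in at about 19 s; strip force readings stayed near 6 N, and hand-in returned no verdict.

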